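Clear the vise bed and close the sliding jaw

TASK

The drilling vise cannot be closed because a small stepped aluminium block was left on its bed, between the sliding jaw and the drilled steel plate. Lift the block out and set it down, without dropping it, flat and the same way up in the empty grey parts tray; then slide the jaw all the way to its end stop so that the plate lies pushed up square against the fixed jaw. Keep the plate flat on the vise bed and leave the flask, the bored block and the screwdriver where they are.

Things in the scene. Friction and masses are not known exactly. Their poses are not given: they have to be found in the camera images.
- vise: Steel drilling vise, bolted to the bench. Dark steel bed 120 mm (its x) by 300 mm (its y, from -160 to +140 mm), flat top 30 mm above the bench. Origin on the bench, z up. The fixed jaw is 100 mm wide (x), covers y = +115 to +140 mm and rises 35 mm above the bed; its inner face is at y = +115 mm. Low clamping ears (18 mm high with bolts) reach to x = +-82 mm.
- jaw (a joint): Position of the sliding jaw in m along the vise's +y (towards the fixed jaw): 0 fully open, 0.170 at the end stop. The jaw is a bright steel block 90 mm (vise x) by 36 mm (vise y), top 32 mm above the bed; its front face stands at vise y = -106.5 mm + joint value. It slides stiffly (a few N) and stays where it is left. At the end stop it leaves 51.5 mm to the fixed jaw.
- jaw_grip (a point): Centre of the upright black grip in the middle of the sliding jaw's top: 34 mm (vise x) by 14 mm (vise y), from 32 to 60 mm above the bed (62 to 90 mm above the bench); this point is 46 mm above the bed, 76 mm above the bench. Its axes are those of the vise.
- plate: Workpiece: loose flat steel plate 80 mm (its x) by 50 mm (its y), 18 mm thick, six drilled holes marked on top, lying on the vise bed near the fixed jaw. Origin at the centre of its underside.
- block: The obstacle: loose aluminium block like an upside-down T. Foot 32 mm (its x) by 44 mm (its y), 18 mm high; on its middle a step 32 mm (x) by 22 mm (y) up to 36 mm total height. The two x faces are flat over the full height, 32 mm apart. About 110 g. Origin at the centre of its underside, z up.
- tray: Open grey plastic parts tray, fixed to the bench, 150 mm (its x) by 130 mm (its y), walls 5 mm thick and 30 mm high. Origin at the centre of its underside.
- tray_in (a point): Centre of the tray's inner floor, 5 mm above the bench; inner floor 140 mm (tray x) by 120 mm (tray y). Its axes are those of the tray.
- flask: Bystander: dark steel drinking bottle, 64 mm across, 150 mm tall, standing. Origin at the centre of its underside.
- manifold: Bystander: plain aluminium bored block 60 x 50 x 30 mm with three bores on top, lying on the bench beyond the vise. Origin at the centre of its underside.
- driver: Bystander: screwdriver lying on the bench beyond the vise and the tray. Origin under its middle, handle towards its -x.
There are look-alikes about, which are no part of the job. What is shaped like the block but blue is not meant.

How it is judged:
By the outcome, as a careful person would: the job done as asked, in the order asked, and still so for the second after the job is handed in, with the robot touching nothing.
It also fails if it takes over 56 s, if anything falls off the work surface, if the arm or the gripper's body presses on something with over 40 N, if the wrist force passes 120 N, or if a joint passes its speed limit or range.

ROBOT

A 6-joint arm with a two-finger parallel gripper is mounted at the origin on the work surface. World frame = base frame: x ahead of the robot, y to its left, z up, the work surface at z = 0. Lengths are in m, angles in rad, forces in N, time in s.
With the tool pointing down it reaches from about 0.25 to 0.725 m from the base axis. Payload 4 kg.
Tool frame: the origin (TCP) lies at the very end of the fingers, on their centre line; the grasp point (between the pads) lies 19 mm behind it (bot.pinch_z is the distance from the TCP to the grasp point, in m); z points along the fingers, x is the direction in which the jaws open and shut, and the axes are right-handed (so a half turn about z gives the same grasp; the last joint's range is limited). The gripper opens to 85 mm and grips with 20 to 120 N. Pads are 22 mm wide; open, the fingers measure 114 mm over their backs; the gripper's body (76 mm by 85 mm) begins 54 mm behind the grasp point. The pads swing forward as they close: fully open they stand 13 mm farther back than shut.
Start: joints at [-1.25, 0.241, 0.005, 1.335, 0, 1.571], TCP at [0.158, -0.474, 0.231] pointing down, gripper open.
Joint ranges: [-2.72, 2.72], [-1.05, 1.87], [-1.09, 1.28], [-1.99, 2.15], [-1.42, 1.44], [-3.14, 3.14]. Speed limits (rad/s): [2.79, 2.79, 3.14, 3.14, 3.14, 3.14].

INTERFACE

Orientations are given as a unit quaternion [x, y, z, w].
In Python, from workcell import bot gives the robot as it stands. The module is installed in compiled form; this text tells all that it offers.
- The arm moves only by the shell command python3 -m inch 'ROWS'. ROWS is JSON, a list of rows, each a list of 7 numbers: the shift along the tool's x, y, z scaled (see below), then the turn, a rotation vector about the tool's x, y, z scaled (see below), then the gripper command: -1 is fully open, 1 is shut, values between are in proportion. In form: [[x, y, z, wx, wy, wz, gripper], ...]. A call has exactly 8 rows; each row shifts and turns the commanded pose from where the row before left it, along the tool's axes as they then stand; what a row does not reach is not made up. The controller multiplies each number of a shift by 2.5 cm and each number of a turn by 180 degrees. A row lasts 1/10 s, in which the tool goes at most 50 mm and 8.59 degrees, less where a joint would pass 70% of its speed; a pose out of reach is approached as far as the arm can. A call with a number of a shift or a turn outside -1 to 1 is refused whole. A call with a gripper value outside its range is refused whole. The fingers move at their own pace and stop on an object; the grip force is fixed at half the most. Time passes only in rows, so rows that do not move let the fingers close, or fill a call up. It gives the time, the measured TCP pose, the force and the opening at its end, in the units of the state.
- bot.get_obs(): the state, without advancing time (a new reading comes with each control period).
- bot.camera(name): name is "scene" or "top" or "wrist"; returns (picture, depth): 384x512x3 uint8, blue, green, red; 384x512 float32, m along the optical axis (not along the pixel's ray), 0 where there is no reading.
- bot.get_calibration(name): a dict with "vfov" (degrees; the focal length in pixels is half the picture's height over the tangent of half this angle, whatever the lens; pixels are square), "cx", "cy" (the principal point, pixels), "R" (3x3) and "t" (3): a world point X has camera coordinates R X + t. Camera axes: x right, y down, z forward; pixel columns grow to the right and rows downward; lengths in m; the calibration is good to about 2 mm. The wrist camera is an equidistant fisheye: a pixel r from the principal point sees the ray r / f radians off the axis. A picture is of the moment at which its call begins: read the wrist's pose just before it. get_calibration takes no time and is no camera call; for the wrist camera it gives the pose at the moment of the call.
- bot.job_done(): hands the job in, once; it reports no verdict.
The state is a dict: "clock": time; "joint_pos": joint angles; "joint_vel": joint speeds; "tau": joint torques, N m; "eef_pos": TCP position; "tool_rot": TCP orientation; "ft_force": force on the tool from outside, world axes, zero at the start; "ft_torque": the same for the moment, N m; "grip_width": finger opening in m.
Only numpy, scipy, OpenCV 4.12 (cv2) and the standard library are available. Lean on these libraries where they do the work, as an engineer would, in place of code of your own. Each camera call takes 0.05 s, during which the arm holds its last target.

## Working session

There is one attempt and no reset: what is moved stays moved. The work goes in short steps, Python scripts to look and compute and a shell command to move; the robot and the scene stay as the last step left them, time stands still between calls to the robot, and variables do not carry over. Pictures are saved under pics/ and viewed, and the job is handed in when it is done.

```bash
mkdir -p pics
cat > h.py <<'E'
import numpy as np, cv2
from workcell import bot
def cast(name,u,v,z,cal=None):
    c=cal or bot.get_calibration(name); f=192/np.tan(np.radians(c['vfov']/2))
    R=np.array(c['R']);t=np.array(c['t'])
    d=np.array([(u-c['cx'])/f,(v-c['cy'])/f,1.0])
    if name=='wrist':
        r=np.hypot(d[0],d[1]); d=np.array([d[0]/r*np.sin(r),d[1]/r*np.sin(r),np.cos(r)]) if r>1e-9 else np.array([0,0,1.])
    o=-R.T@t; w=R.T@d
    return o+w*(z-o[2])/w[2]
E
python3 - <<'E'
from h import *
print(bot.get_obs())
for n in ("scene","top","wrist"):
    c=bot.get_calibration(n);p,d=bot.camera(n);cv2.imwrite(f"pics/{n}0.png",p);np.save(f"{n}0.npy",d)
    print(n,c)
E
```

```text
{'clock': 0.0, 'joint_pos': array([-1.24998778e+00,  2.41419889e-01,  3.74288961e-03,  1.33517091e+00,
        2.70911213e-05,  1.57082358e+00]), 'joint_vel': array([-0.00024647, -0.00116645,  0.00067048, -0.00011047,  0.00327438,
        0.00014258]), 'tau': array([ 1.79975627e-04, -3.72319651e+01,  2.52405632e+01,  1.68981054e-02,
        3.90029197e-05, -1.82756526e-05]), 'eef_pos': array([ 0.15748192, -0.47390739,  0.2304166 ]), 'tool_rot': array([ 8.10958286e-01, -5.85103073e-01, -8.23964148e-04, -6.11155393e-04]), 'ft_force': array([ 1.04502184,  0.43918452, -0.0322976 ]), 'ft_torque': array([-0.05246113,  0.00690399, -0.00059439]), 'grip_width': 0.08509547896101909}
scene {'vfov': 49.85917885384047, 'cx': 251.48107007999997, 'cy': 190.91618894655937, 'R': array([[-0.61995628,  0.78457039, -0.01017379],
       [ 0.47802477,  0.36738268, -0.79782347],
       [-0.622211  , -0.49947899, -0.60280528]]), 't': array([ 0.39241447, -0.2094493 ,  1.31548156])}
top {'vfov': 42.089272874339294, 'cx': 261.7571375908644, 'cy': 187.15851407608218, 'R': array([[ 0.03825841, -0.9992647 , -0.00252058],
       [-0.97421341, -0.03673774, -0.22261756],
       [ 0.22236126,  0.01097258, -0.9749026 ]]), 't': array([-0.05066356,  0.59452688,  0.99794133])}
wrist {'vfov': 65.70646984690485, 'cx': 257.63936419242356, 'cy': 192.29230995484937, 'R': array([[ 0.31503921, -0.94907643, -0.0020531 ],
       [-0.89605037, -0.29814916,  0.32893892],
       [-0.31280031, -0.10178898, -0.94434897]]), 't': array([-0.49999876, -0.04227903,  0.38019064])}
```

View pics/top0.png

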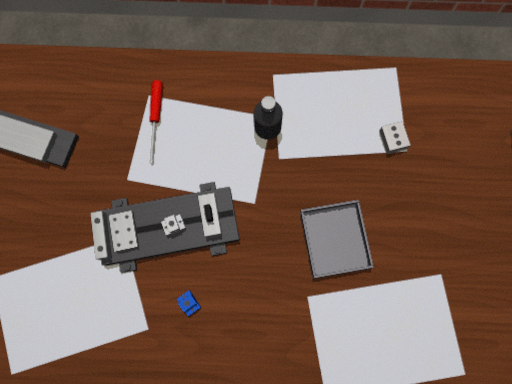

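View pics/scene0.png

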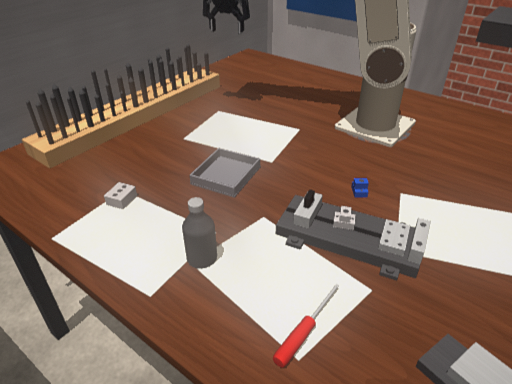

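The top view shows two candidates shaped like the block: a silver one at (173,225) and a blue one at (188,303). The silver one fits, because it lies on the vise bed between the jaw (209,215) and the plate (123,231). The blue one is the look-alike. The tray is at (336,240). I'll confirm in an enlarged crop.

Run:
```python
import cv2
p=cv2.imread('pics/top0.png');cv2.imwrite('pics/c1.png',cv2.resize(p[175:280,80:250],None,fx=4.7,fy=4.7,interpolation=cv2.INTER_CUBIC))
cv2.imwrite('pics/c2.png',cv2.resize(p[190:290,290:390],None,fx=5,fy=5,interpolation=cv2.INTER_CUBIC))
p=cv2.imread('pics/scene0.png');cv2.imwrite('pics/c3.png',cv2.resize(p[180:280,270:435],None,fx=4.8,fy=4.8,interpolation=cv2.INTER_CUBIC))
```

```text
(no output)
```

View pics/c1.png

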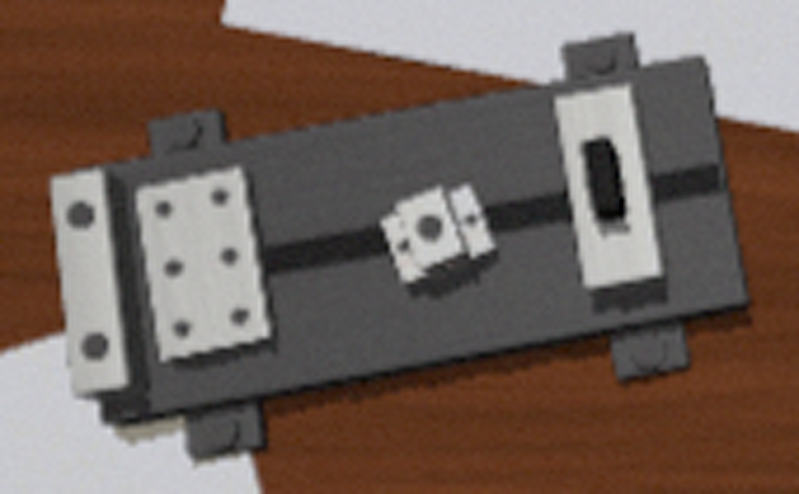

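View pics/c3.png

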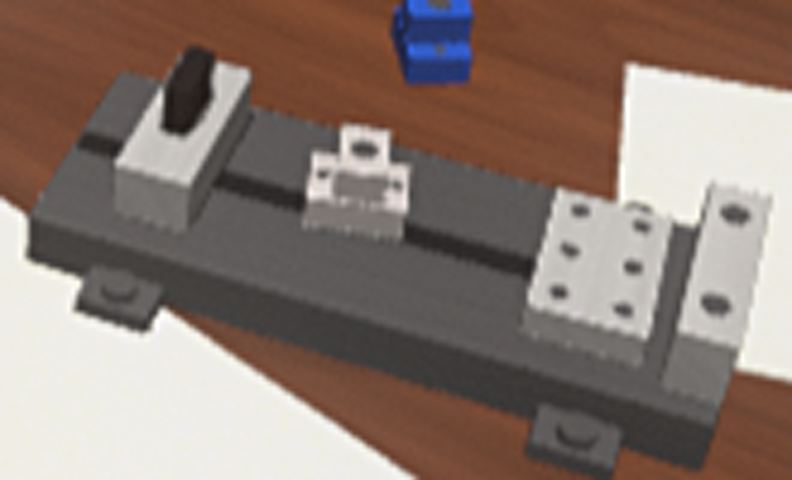

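View pics/c2.png

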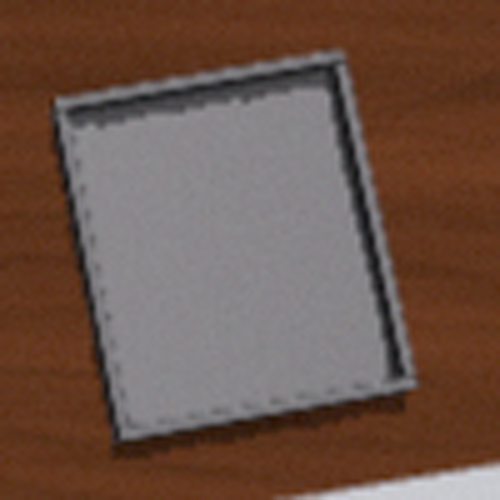

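View pics/wrist0.png

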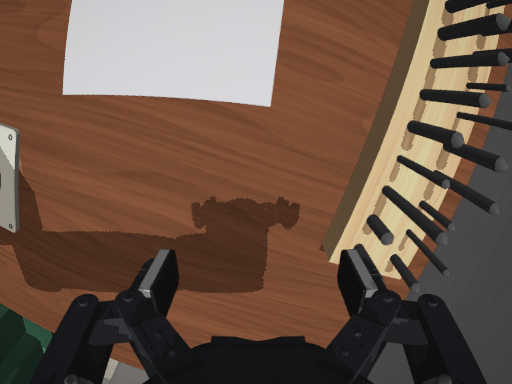

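Run:
```python
from h import *
import cv2
def t(X,Y,z): return cast('top',80+(X+.5)/4.7-.5,175+(Y+.5)/4.7-.5,z)
def t2(X,Y,z): return cast('top',290+(X+.5)/5-.5,190+(Y+.5)/5-.5,z)
pr=lambda n,a:print(n,np.round(a,4))
jaw=[t(*q,.062) for q in [(555,97),(632,85),(664,275),(585,290)]]
pr('jaw top',jaw);pr('c',np.mean(jaw,0))
fix=[t(*q,.065) for q in [(50,178),(103,168),(128,387),(75,396)]]
pr('fix',fix);pr('c',np.mean(fix,0))
a=np.mean(fix,0)-np.mean(jaw,0);pr('vise y dir deg',np.degrees(np.arctan2(a[1],a[0])));print('dist',np.hypot(*a[:2]))
bed=[t(*q,.03) for q in [(708,57),(747,303)]];pr('bedR',bed)
for q in (jaw,fix):
  e=q[0]-q[3]+q[1]-q[2];print('xdir',np.degrees(np.arctan2(e[1],e[0])))
pl=[t(*q,.048) for q in [(136,186),(243,166),(271,345),(163,360)]];pr('plate',pl);pr('c',np.mean(pl,0))
e=pl[0]-pl[3]+pl[1]-pl[2];print('xdir',np.degrees(np.arctan2(e[1],e[0])))
st=[t(*q,.066) for q in [(397,205),(443,185),(466,257),(416,276)]];pr('step',st);pr('c',np.mean(st,0))
pr('stephole',t(429,228,.066));
h1,h2=t(404,245,.048),t(473,219,.048);pr('smallholes',[h1,h2]);e=h1-h2;print('ydir',np.degrees(np.arctan2(e[1],e[0])),np.linalg.norm(e)); pr('mid',(h1+h2)/2)
e=st[0]-st[1];print('ydir step',np.degrees(np.arctan2(e[1],e[0])),np.linalg.norm(e),np.linalg.norm(st[1]-st[2]))
tr=[t2(*q,.03) for q in [(55,100),(346,52),(414,383),(116,440)]];pr('tray',tr);pr('c',np.mean(tr,0))
e=tr[0]-tr[3]+tr[1]-tr[2];print('tray long dir',np.degrees(np.arctan2(e[1],e[0])))
pr('grip', [t(605,172,.09)]); pr('flask',cast('top',268,103,.15));pr('flaskbase',cast('top',268,125,.0)); pr('blue', cast('top',188,302,.03))
# depth check
d=np.load('top0.npy');print(d[222,171])
```

```text
jaw top [[0.5743 0.1081 0.062 ]
 [0.5812 0.0735 0.062 ]
 [0.495  0.054  0.062 ]
 [0.4869 0.0889 0.062 ]]
c [0.5343 0.0811 0.062 ]
fix [[0.5279 0.3324 0.065 ]
 [0.5334 0.3091 0.065 ]
 [0.436  0.2873 0.065 ]
 [0.4312 0.3102 0.065 ]]
c [0.4821 0.3097 0.065 ]
vise y dir deg 102.8632
dist 0.23451073365841515
bedR [[0.6028 0.042  0.03  ]
 [0.4877 0.0181 0.03  ]]
xdir 12.579594149527292
xdir 12.78003079681459
plate [[0.5284 0.2988 0.048 ]
 [0.5395 0.2508 0.048 ]
 [0.4585 0.2303 0.048 ]
 [0.4499 0.2782 0.048 ]]
c [0.4941 0.2645 0.048 ]
xdir 14.433574158368751
step [[0.5214 0.1751 0.066 ]
 [0.5312 0.1552 0.066 ]
 [0.4992 0.1424 0.066 ]
 [0.4898 0.164  0.066 ]]
c [0.5104 0.1592 0.066 ]
stephole [0.5116 0.1599 0.066 ]
smallholes [[0.506  0.1741 0.048 ]
 [0.5191 0.1437 0.048 ]]
ydir 113.26744570420409 0.03314477706090724
mid [0.5125 0.1589 0.048 ]
ydir step 116.30950308060437 0.022214258149349332 0.03453343862603689
tray [[ 0.5573 -0.1145  0.03  ]
 [ 0.5836 -0.2417  0.03  ]
 [ 0.4406 -0.2699  0.03  ]
 [ 0.4119 -0.1434  0.03  ]]
c [ 0.4984 -0.1924  0.03  ]
tray long dir 11.210832081169636
grip [[0.5357 0.08   0.09  ]]
flask [ 0.7537 -0.035   0.15  ]
flaskbase [ 0.7608 -0.0362  0.    ]
blue [0.3514 0.1177 0.03  ]
1.0484015
```

```bash
python3 -m inch '[[0,-0.9,0,0,0,-0.047,-1],[0,-0.9,0,0,0,-0.047,-1],[0,-0.9,0,0,0,-0.047,-1],[0,-0.9,0,0,0,-0.047,-1],[0,-0.9,0,0,0,-0.047,-1],[0,-0.9,0,0,0,-0.047,-1],[0,-0.9,0,0,0,-0.047,-1],[0,-0.9,0,0,0,-0.047,-1]]'
cat >> h.py <<'E'
from scipy.spatial.transform import Rotation as Ro
def delta(target,yaw=None):
    o=bot.get_obs(); R=Ro.from_quat(o['tool_rot']); M=R.as_matrix()
    d=R.inv().apply(np.array(target)-o['eef_pos'])
    th=np.degrees(np.arctan2(M[1,0],M[0,0]))
    print('clk',round(o['clock'],2),'pos',np.round(o['eef_pos'],4),'yaw',round(th,2),'tilt',np.round(M[:2,2],4),'w',round(o['grip_width'],4),'F',np.round(o['ft_force'],1))
    print('shift units',np.round(d/.025,2))
    if yaw is not None:
        dy=yaw-th
        # desired R
        c,s=np.cos(np.radians(yaw)),np.sin(np.radians(yaw))
        T=np.array([[c,s,0],[s,-c,0],[0,0,-1]])
        print('turn units',np.round((R.inv()*Ro.from_matrix(T)).as_rotvec()/np.pi,4),'yaw diff',round(dy,2))
E
python3 -c "
from h import *
delta([.511,.159,.2],24.5)"
```

```text
clock: 0.95
eef_pos: [0.2718, -0.3473, 0.2309]
tool_rot: [1.0, -0.031, -0.0, -0.0]
ft_force: [-0.0, 0.8, -0.4]
grip_width: 0.0853
clk 0.95 pos [ 0.2718 -0.3473  0.2309] yaw -3.57 tilt [-0.0003  0.0007] w 0.0853 F [-0.   0.8 -0.4]
shift units [  8.29 -20.81   1.25]
turn units [-2.000e-04  1.000e-04 -1.559e-01] yaw diff 28.07
```

```bash
python3 -m inch '[[0.4,-1,0,0,0,-0.039,-1],[0.5,-1,0,0,0,-0.039,-1],[0.6,-1,0,0,0,-0.039,-1],[0.7,-1,0,0,0,-0.039,-1],[0.8,-1,0,0,0,0,-1],[0.8,-1,0,0,0,0,-1],[0.8,-1,0,0,0,0,-1],[0.8,-1,0,0,0,0,-1]]'
python3 -c "
from h import *
delta([.511,.159,.2],24.5)"
```

```text
clock: 1.75
eef_pos: [0.346, -0.1168, 0.2312]
tool_rot: [0.978, 0.209, -0.0, -0.0]
ft_force: [1.5, -0.2, -0.4]
grip_width: 0.0857
clk 1.75 pos [ 0.346  -0.1168  0.2312] yaw 24.12 tilt [-0.0001  0.0001] w 0.0857 F [ 1.5 -0.2 -0.4]
shift units [10.53 -7.37  1.25]
turn units [-0.      0.     -0.0021] yaw diff 0.38
```

```bash
python3 -m inch '[[1,-0.7,0,0,0,0,-1],[1,-0.7,0,0,0,0,-1],[1,-0.7,0,0,0,0,-1],[1,-0.7,0,0,0,0,-1],[1,-0.7,0,0,0,0,-1],[1,-0.7,0,0,0,0,-1],[1,-0.7,0,0,0,0,-1],[1,-0.7,0,0,0,0,-1]]'
python3 -c "
from h import *
delta([.511,.159,.2],24.5)
c=bot.get_calibration('wrist');p,d=bot.camera('wrist');cv2.imwrite('pics/w1.png',p);np.save('w1.npy',d);np.save('w1c.npy',c,allow_pickle=True)
print(-np.array(c['R']).T@c['t'])
"
```

```text
clock: 2.55
eef_pos: [0.4716, 0.0926, 0.231]
tool_rot: [0.978, 0.209, -0.0, 0.0]
ft_force: [0.2, -0.4, -0.6]
grip_width: 0.0859
clk 2.55 pos [0.4716 0.0926 0.231 ] yaw 24.16 tilt [-0.0006 -0.0002] w 0.0859 F [ 0.2 -0.4 -0.6]
shift units [ 2.53 -1.78  1.24]
turn units [-0.      0.0002 -0.0019] yaw diff 0.34
[0.43731664 0.16909977 0.37240017]
```

View pics/w1.png

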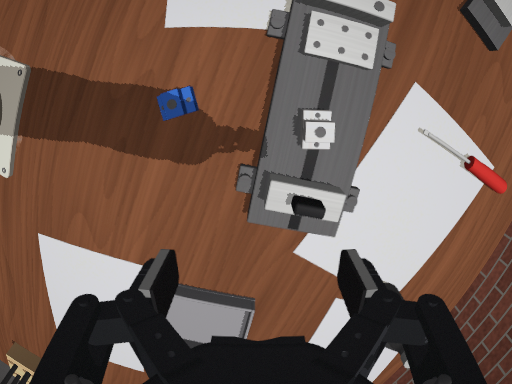

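The wrist view shows the silver block on the bed at (319,131), almost square to the gripper. The jaw is at (308,198), the plate at (341,38) and the blue look-alike at (177,102). I'll enlarge it for corners.

```bash
python3 -c "
import cv2
p=cv2.imread('pics/w1.png');cv2.imwrite('pics/w1c.png',cv2.resize(p[100:165,280:360],None,fx=8,fy=8,interpolation=cv2.INTER_CUBIC))
cv2.imwrite('pics/w1d.png',cv2.resize(p[0:240,240:400],None,fx=2.5,fy=2.5,interpolation=cv2.INTER_CUBIC))
"
```

```text
(no output)
```

View pics/w1c.png

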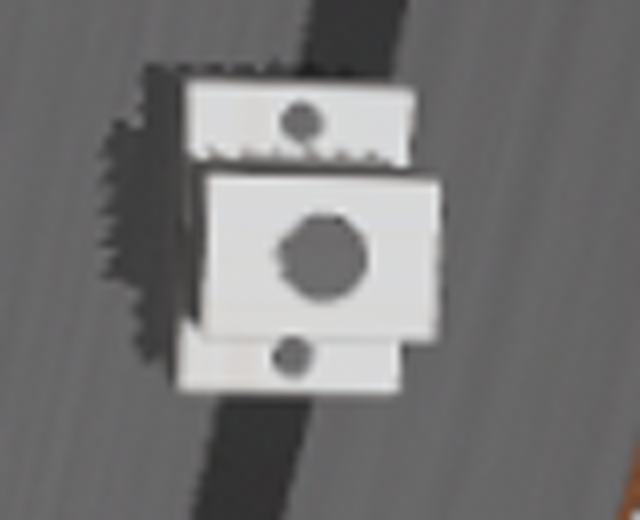

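View pics/w1d.png

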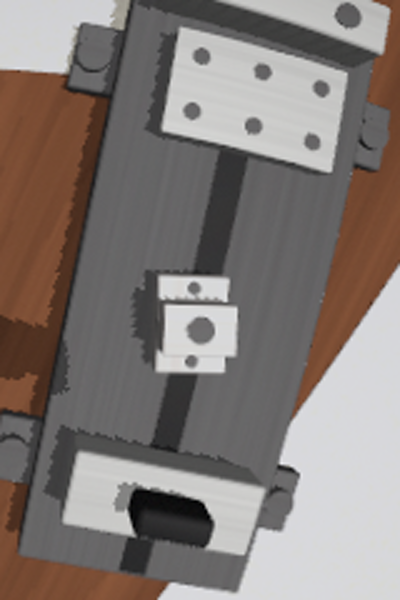

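Run:
```python
from h import *
cal=np.load('w1c.npy',allow_pickle=True).item()
w=lambda X,Y,z:cast('wrist',280+(X+.5)/8-.5,100+(Y+.5)/8-.5,z,cal)
v=lambda X,Y,z:cast('wrist',240+(X+.5)/2.5-.5,(Y+.5)/2.5-.5,z,cal)
ang=lambda e:np.degrees(np.arctan2(e[1],e[0]))
st=[w(*q,.066) for q in [(206,174),(441,180),(437,341),(200,335)]]
print('step',np.mean(st,0),ang(st[1]-st[0]+st[2]-st[3]),ang(st[0]-st[3]+st[1]-st[2]),np.linalg.norm(st[1]-st[0]),np.linalg.norm(st[2]-st[1]))
h1,h2=w(302,122,.048),w(293,357,.048);print('holes mid',(h1+h2)/2,ang(h1-h2))
print('bighole',w(323,257,.066))
j=[v(*q,.062) for q in [(75,448),(265,487),(246,554),(62,524)]]
print('jaw',np.mean(j,0),ang(j[1]-j[0]+j[2]-j[3]))
p=[v(*q,.048) for q in [(177,27),(347,73),(333,173),(162,131)]]
print('plate',np.mean(p,0),ang(p[1]-p[0]+p[2]-p[3]))
b=[v(*q,.03) for q in [(20,553),(238,590)]];print('bed end',b,ang(b[1]-b[0]))
```

```text
step [0.51266075 0.15961219 0.066     ] 24.326076298992284 114.72963257770557 0.03146951897266974 0.021582318447079828
holes mid [0.51286418 0.1597124  0.048     ] 114.12791433030095
bighole [0.51270543 0.15970479 0.066     ]
jaw [0.53502173 0.08260023 0.062     ] 13.136405361563837
plate [0.4957467  0.26493089 0.048     ] 14.751348169070852
bed end [array([0.4899661 , 0.02014607, 0.03      ]), array([0.60415197, 0.04660089, 0.03      ])] 13.044264643565308
```

```bash
python3 -m inch '[[0.87,-0.6,0,0,0,-0.0015,-1],[0.86,-0.6,0.3,0,0,0,-1],[0.86,-0.58,0.8,0,0,0,-1],[0,0,1,0,0,0,-1],[0,0,1,0,0,0,-1],[0,0,1,0,0,0,-1],[0,0,0.8,0,0,0,-1],[0,0,0.3,0,0,0,-1]]'
python3 -c "
from h import *
delta([.5125,.1597,.036],24.4)"
```

```text
clock: 3.4
eef_pos: [0.51, 0.158, 0.0987]
tool_rot: [0.977, 0.211, -0.003, 0.0]
ft_force: [-0.3, -0.2, 0.7]
grip_width: 0.0852
clk 3.4 pos [0.51   0.158  0.0987] yaw 24.41 tilt [-0.0048 -0.0015] w 0.0852 F [-0.3 -0.2  0.7]
shift units [ 0.13 -0.02  2.51]
turn units [-0.0002  0.0016  0.0001] yaw diff -0.01
```

```bash
python3 -m inch '[[0.06,-0.02,0.5,0,0,0,-1],[0,0,0.5,0,0,0,-1],[0,0,0.5,0,0,0,-1],[0,0,0.4,0,0,0,-1],[0,0,0.3,0,0,0,-1],[0,0,0.2,0,0,0,-1],[0,0,0,0,0,0,-1],[0,0,0,0,0,0,-1]]'
python3 -c "
from h import *
delta([.5125,.1597,.036],24.4)
p,d=bot.camera('wrist');cv2.imwrite('pics/w2.png',p)"
```

```text
clock: 4.2
eef_pos: [0.5134, 0.1598, 0.0415]
tool_rot: [0.977, 0.211, 0.0, -0.0]
ft_force: [0.1, -0.4, 0.2]
grip_width: 0.0856
clk 4.2 pos [0.5134 0.1598 0.0415] yaw 24.41 tilt [0.0004 0.0001] w 0.0856 F [ 0.1 -0.4  0.2]
shift units [-0.03 -0.01  0.22]
turn units [ 0.     -0.0001  0.0001] yaw diff -0.01
```

View pics/w2.png

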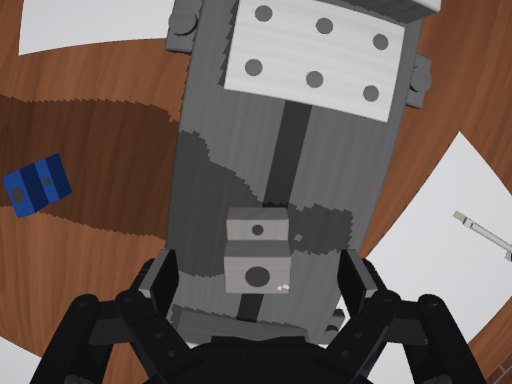

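The silver block at (258,255) sits centred between the open pads at (160,280) and (357,280). I'll go down a little and close.

```bash
python3 -m inch '[[-0.03,0,0.2,0,0,0,-1],[0,0,0,0,0,0,1],[0,0,0,0,0,0,1],[0,0,0,0,0,0,1],[0,0,0,0,0,0,1],[0,0,0,0,0,0,1],[0,0,0,0,0,0,1],[0,0,0,0,0,0,1]]'
python3 -c "
from h import *
delta([.5125,.1597,.036],24.4)"
```

```text
clock: 5.05
eef_pos: [0.5128, 0.1595, 0.0367]
tool_rot: [0.977, 0.211, 0.0, -0.0]
ft_force: [-0.2, 0.1, 2.7]
grip_width: 0.0313
clk 5.05 pos [0.5128 0.1595 0.0367] yaw 24.41 tilt [0.0008 0.0003] w 0.0313 F [-0.2  0.1  2.7]
shift units [-0.01 -0.01  0.03]
turn units [ 0.     -0.0003  0.0001] yaw diff -0.01
```

```bash
python3 -m inch '[[0,0,-0.2,0,0,0,1],[0,0,-0.5,0,0,0,1],[0,0,-0.8,0,0,0,1],[0,0,-0.8,0,0,0,1],[0,0,-0.8,0,0,0,1],[0,0,-0.8,0,0,0,1],[0,0,-0.6,0,0,0,1],[0,0,-0.2,0,0,0,1]]'
python3 -c "
from h import *
delta([.498,-.192,.155],11.5)
p,d=bot.camera('wrist');cv2.imwrite('pics/w3.png',p)"
```

```text
clock: 5.85
eef_pos: [0.5135, 0.1598, 0.1565]
tool_rot: [0.977, 0.211, 0.002, -0.0]
ft_force: [0.2, -1.0, -0.4]
grip_width: 0.0311
clk 5.85 pos [0.5135 0.1598 0.1565] yaw 24.41 tilt [0.0038 0.0012] w 0.0311 F [ 0.2 -1.  -0.4]
shift units [-6.38 12.56  0.04]
turn units [ 0.     -0.0013  0.0717] yaw diff -12.91
```

View pics/w3.png

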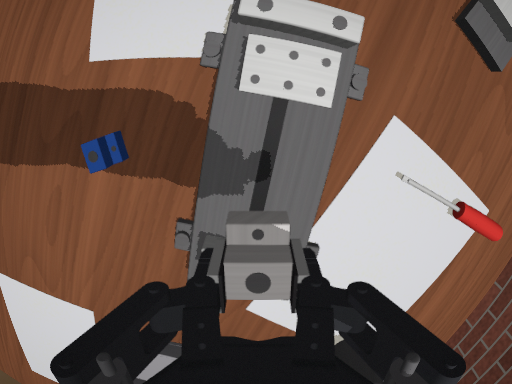

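```bash
python3 -m inch '[[0,0,-0.2,0,0,0.0358,1],[0,0.3,0,0,0,0.0358,1],[-0.25,0.7,0,0,0,0,1],[-0.25,1,0,0,0,0,1],[-0.25,1,0,0,0,0,1],[-0.25,1,0,0,0,0,1],[-0.25,1,0,0,0,0,1],[-0.25,1,0,0,0,0,1]]' && python3 -m inch '[[-0.25,1,0,0,0,0,1],[-0.25,1,0,0,0,0,1],[-0.25,1,0,0,0,0,1],[-0.25,1,0,0,0,0,1],[-0.25,1,0,0,0,0,1],[-0.25,1,0,0,0,0,1],[-0.2,0.6,0,0,0,0,1],[0,0,0,0,0,0,1]]'
python3 -c "
from h import *
delta([.499,-.192,.0115],11.5)
p,d=bot.camera('top');cv2.imwrite('pics/t4.png',p);cv2.imwrite('pics/t4c.png',cv2.resize(p[180:300,280:400],None,fx=4.5,fy=4.5))"
```

```text
clock: 6.7
eef_pos: [0.5056, 0.0042, 0.158]
tool_rot: [0.995, 0.1, -0.001, -0.0]
ft_force: [-0.9, -0.5, -0.7]
grip_width: 0.0312
clock: 7.5
eef_pos: [0.4971, -0.1665, 0.1581]
tool_rot: [0.995, 0.099, -0.001, -0.0]
ft_force: [0.6, 0.2, -0.8]
grip_width: 0.0308
clk 7.5 pos [ 0.4971 -0.1665  0.1581] yaw 11.35 tilt [-0.0013  0.0002] w 0.0308 F [ 0.6  0.2 -0.8]
shift units [-0.12  1.02  5.86]
turn units [-0.0002  0.0004 -0.0008] yaw diff 0.15
```

View pics/t4.png

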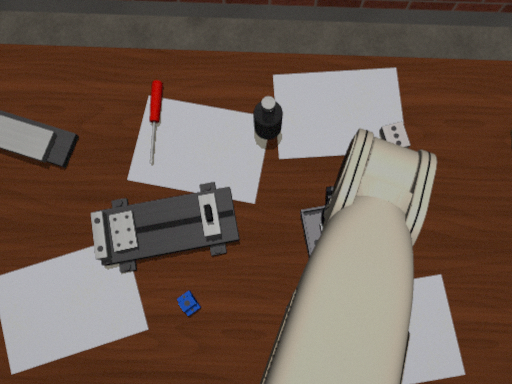

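The bed is empty of the block and the bystanders haven't moved. The arm hides the tray, so I'll go on by numbers and check forces.

```bash
python3 -m inch '[[-0.12,0.5,0,0,0,0,1],[0,0.5,0.4,0,0,0,1],[0,0,0.9,0,0,0,1],[0,0,0.9,0,0,0,1],[0,0,0.9,0,0,0,1],[0,0,0.9,0,0,0,1],[0,0,0.7,0,0,0,1],[0,0,0.4,0,0,0,1]]'
python3 -c "
from h import *
delta([.499,-.192,.0115],11.5)
p,d=bot.camera('wrist');cv2.imwrite('pics/w5.png',p)"
```

```text
clock: 8.35
eef_pos: [0.4987, -0.1897, 0.029]
tool_rot: [0.995, 0.101, -0.001, -0.001]
ft_force: [-0.5, -0.7, -0.7]
grip_width: 0.0311
clk 8.35 pos [ 0.4987 -0.1897  0.029 ] yaw 11.55 tilt [-0.003   0.0011] w 0.0311 F [-0.5 -0.7 -0.7]
shift units [-0.    0.09  0.7 ]
turn units [-0.0005  0.0009  0.0003] yaw diff -0.05
```

View pics/w5.png

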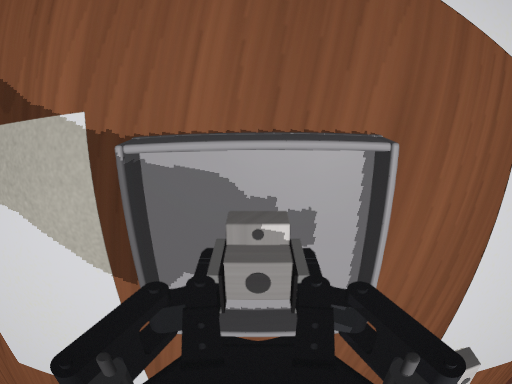

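The block is held squarely over the tray, at (258,270) inside walls at columns 120 and 395. I'll lower it gently.

```bash
python3 -m inch '[[0,0.05,0.2,0,0,0,1],[0,0,0.15,0,0,0,1],[0,0,0.1,0,0,0,1],[0,0,0.06,0,0,0,1],[0,0,0.04,0,0,0,1],[0,0,0.03,0,0,0,1],[0,0,0,0,0,0,1],[0,0,0,0,0,0,1]]'
python3 -c "
from h import *
delta([.499,-.192,.0115],11.5)"
```

```text
clock: 9.2
eef_pos: [0.5002, -0.1913, 0.017]
tool_rot: [0.995, 0.1, 0.0, 0.0]
ft_force: [0.9, 0.5, -0.1]
grip_width: 0.0315
clk 9.2 pos [ 0.5002 -0.1913  0.017 ] yaw 11.52 tilt [ 0.0003 -0.0001] w 0.0315 F [ 0.9  0.5 -0.1]
shift units [-0.05  0.02  0.22]
turn units [ 0.     -0.0001  0.0001] yaw diff -0.02
```

```bash
python3 -m inch '[[0,0,0.05,0,0,0,1],[0,0,0.05,0,0,0,1],[0,0,0.04,0,0,0,1],[0,0,0.02,0,0,0,1],[0,0,0.02,0,0,0,1],[0,0,0.01,0,0,0,1],[0,0,0,0,0,0,1],[0,0,0,0,0,0,1]]'
python3 -c "
from h import *
delta([.499,-.192,.0115],11.5)"
```

```text
clock: 10.0
eef_pos: [0.5001, -0.1913, 0.0121]
tool_rot: [0.995, 0.1, 0.0, -0.0]
ft_force: [0.0, 0.3, -1.2]
grip_width: 0.0314
clk 10.0 pos [ 0.5001 -0.1913  0.0121] yaw 11.52 tilt [0. 0.] w 0.0314 F [ 0.   0.3 -1.2]
shift units [-0.05  0.02  0.02]
turn units [-0.     -0.      0.0001] yaw diff -0.02
```

```bash
python3 -m inch '[[0,0,0.02,0,0,0,1],[0,0,0.02,0,0,0,1],[0,0,0,0,0,0,1],[0,0,0,0,0,0,1],[0,0,0,0,0,0,1],[0,0,0,0,0,0,1],[0,0,0,0,0,0,1],[0,0,0,0,0,0,1]]'
python3 -c "
from h import *
delta([.499,-.192,.0115],11.5)"
```

```text
clock: 10.8
eef_pos: [0.5002, -0.1914, 0.0116]
tool_rot: [0.995, 0.1, 0.0, 0.0]
ft_force: [-2.7, -0.4, 5.6]
grip_width: 0.0313
clk 10.8 pos [ 0.5002 -0.1914  0.0116] yaw 11.52 tilt [ 0.0004 -0.0002] w 0.0313 F [-2.7 -0.4  5.6]
shift units [-0.05  0.01  0.  ]
turn units [ 0.0001 -0.0001  0.0001] yaw diff -0.02
```

Contact at 5.6 N, so I'll open and rise.

```bash
python3 -m inch '[[0,0,0,0,0,0,0.2],[0,0,0,0,0,0,-0.2],[0,0,0,0,0,0,-0.6],[0,0,0,0,0,0,-0.6],[0,0,-0.1,0,0,0,-0.6],[0,0,-0.3,0,0,0,-0.6],[0,0,-0.6,0,0,0,-0.6],[0,0,-1,0,0,0,-0.6]]' && python3 -m inch '[[0,0,-1,0,0,0,-0.6],[0,0,-1,0,0,0,-0.6],[0,0,-1,0,0,0,-0.6],[0,0,-1,0,0,0,-0.6],[0,-0.5,-0.6,0,0,0,-0.6],[0,-1,0,0,0,0,-0.6],[0,-1,0,0,0,0,-0.6],[0,-1,0,0,0,0,-0.6]]'
python3 -c "
from h import *
delta([.535,.082,.17],13)
p,d=bot.camera('scene');cv2.imwrite('pics/s6.png',p)
p,d=bot.camera('wrist');cv2.imwrite('pics/w6.png',p)"
```

```text
clock: 11.6
eef_pos: [0.4989, -0.1909, 0.0607]
tool_rot: [0.995, 0.1, -0.001, -0.001]
ft_force: [0.7, -0.4, 0.5]
grip_width: 0.0685
clock: 12.4
eef_pos: [0.4825, -0.1049, 0.177]
tool_rot: [0.995, 0.1, 0.001, 0.0]
ft_force: [-0.8, -0.3, -0.7]
grip_width: 0.0686
clk 12.4 pos [ 0.4825 -0.1049  0.177 ] yaw 11.49 tilt [ 0.0013 -0.0002] w 0.0686 F [-0.8 -0.3 -0.7]
shift units [ 3.55 -6.91  0.28]
turn units [ 0.0001 -0.0004 -0.0084] yaw diff 1.51
```

View pics/s6.png

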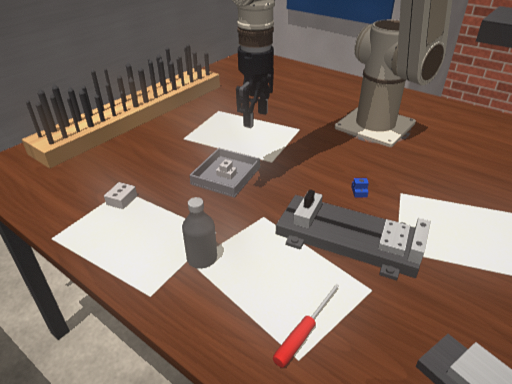

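View pics/w6.png

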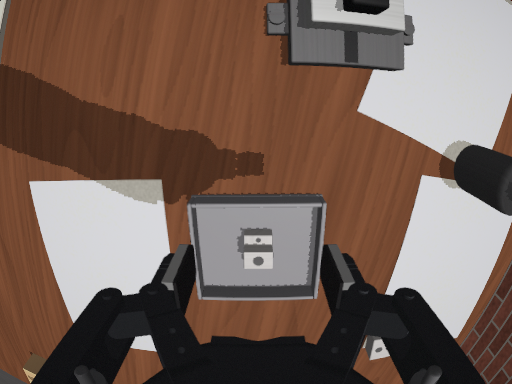

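Both views show the block standing flat and the right way up in the tray: scene (227,168), wrist (258,250). Next I'll go to the jaw grip.

```bash
python3 -m inch '[[0.5,-1,0,0,0,-0.008,-0.6],[0.5,-1,0,0,0,0,-0.6],[0.5,-1,0,0,0,0,-0.6],[0.5,-1,0,0,0,0,-0.6],[0.5,-1,0,0,0,0,-0.6],[0.5,-1,0,0,0,0,-0.6],[0.4,-0.6,0,0,0,0,-0.6],[0,0,0,0,0,0,-0.6]]' 
python3 -c "
from h import *
delta([.535,.082,.066],12.95)
c=bot.get_calibration('wrist');p,d=bot.camera('wrist');cv2.imwrite('pics/w7.png',p);np.save('w7c.npy',c,allow_pickle=True)"
```

```text
clock: 13.3
eef_pos: [0.5302, 0.0756, 0.1764]
tool_rot: [0.993, 0.114, 0.001, -0.0]
ft_force: [-0.6, 0.2, -0.1]
grip_width: 0.0685
clk 13.3 pos [0.5302 0.0756 0.1764] yaw 13.12 tilt [0.0014 0.0003] w 0.0685 F [-0.6  0.2 -0.1]
shift units [ 0.24 -0.21  4.42]
turn units [ 0.     -0.0004  0.0009] yaw diff -0.17
```

View pics/w7.png

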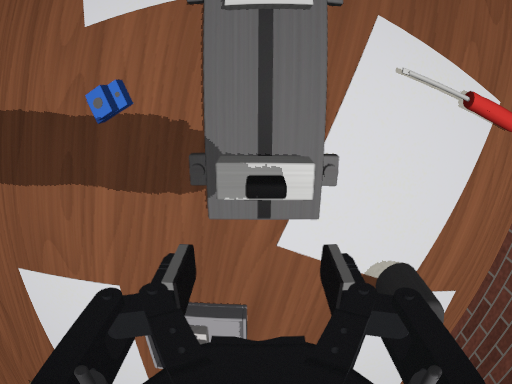

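Run:
```python
from h import *
cal=np.load('w7c.npy',allow_pickle=True).item()
j=np.array([cast('wrist',*q,.062,cal) for q in [(217.5,164.5),(312.5,164),(314,200),(217,200)]]);print(j.mean(0),np.degrees(np.arctan2(*(j[1]-j[0]+j[2]-j[3])[1::-1])))
a,b=cast('wrist',265,20,.03,cal),cast('wrist',265,150,.03,cal);print('slot',np.degrees(np.arctan2(*(a-b)[1::-1])))
p=cv2.imread('pics/w7.png');cv2.imwrite('pics/w7c.png',cv2.resize(p[0:230,180:350],None,fx=3.5,fy=2.6))
m=(p[150:210,225:305].max(2)<45).astype(np.uint8);n,l,s,c=cv2.connectedComponentsWithStats(m);print(s,c)
g=cv2.cvtColor(p,cv2.COLOR_BGR2GRAY)
for r in (12,30,60,90,120,145): print(r,[int(x) for x in g[r,250:280]])
```

```text
[0.53640284 0.08140365 0.062     ] 13.262142172556663
slot 103.23502536173618
[[   0    0   80   60 3824]
 [  33    3   14    3   23]
 [  21   26   40   22  854]
 [  33   50   13   10   99]] [[39.29419456 27.39435146]
 [39.34782609  4.56521739]
 [40.50351288 36.65690867]
 [38.82828283 54.88888889]]
12 [97, 96, 95, 94, 94, 94, 94, 94, 73, 46, 46, 48, 47, 47, 47, 48, 46, 46, 47, 47, 48, 48, 47, 74, 95, 94, 93, 92, 91, 92]
30 [99, 97, 95, 94, 95, 95, 96, 95, 65, 50, 50, 50, 50, 50, 49, 49, 50, 49, 51, 51, 50, 50, 55, 84, 96, 96, 95, 94, 93, 94]
60 [100, 99, 99, 96, 97, 97, 98, 97, 68, 51, 50, 51, 52, 52, 52, 52, 51, 52, 53, 50, 51, 52, 52, 96, 97, 98, 97, 96, 95, 95]
90 [101, 101, 100, 99, 99, 99, 100, 100, 61, 52, 53, 52, 53, 52, 52, 53, 52, 52, 54, 53, 53, 52, 72, 93, 99, 98, 98, 97, 98, 99]
120 [102, 102, 101, 102, 100, 101, 102, 91, 58, 49, 50, 50, 50, 50, 50, 53, 50, 51, 51, 51, 52, 53, 72, 101, 100, 100, 99, 99, 100, 101]
145 [102, 102, 102, 102, 101, 101, 102, 93, 57, 48, 49, 49, 49, 49, 50, 48, 49, 48, 49, 49, 49, 49, 102, 101, 101, 101, 102, 101, 103, 102]
```

View pics/w7c.png

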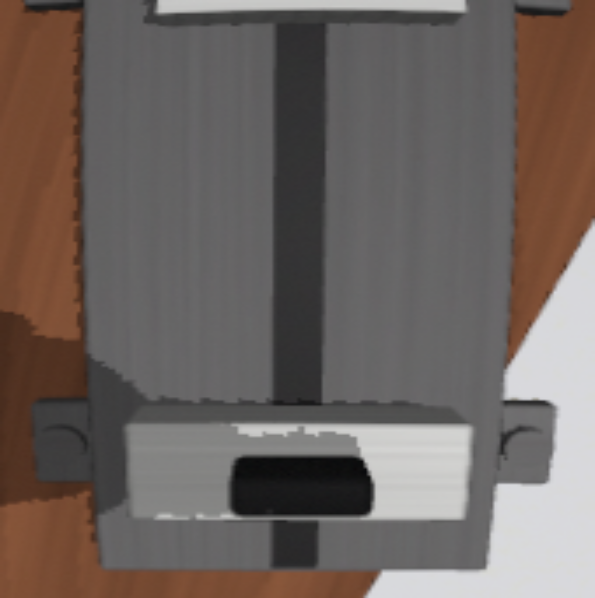

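```bash
python3 -m inch '[[0.2,-0.19,0.3,0,0,0,-0.6],[0.08,0,0.8,0,0,0,-0.6],[0,0,0.9,0,0,0,-0.6],[0,0,0.9,0,0,0,-0.6],[0,0,0.6,0,0,0,-0.6],[0,0,0.4,0,0,0,-0.6],[0,0,0.2,0,0,0,-0.6],[0,0,0.1,0,0,0,-0.6]]' 
python3 -c "
from h import *
delta([.536,.082,.066],13.1)
p,d=bot.camera('wrist');cv2.imwrite('pics/w8.png',p)"
```

```text
clock: 14.15
eef_pos: [0.5349, 0.0799, 0.0708]
tool_rot: [0.994, 0.113, -0.0, 0.0]
ft_force: [-0.4, -0.1, 0.7]
grip_width: 0.0687
clk 14.15 pos [0.5349 0.0799 0.0708] yaw 12.92 tilt [-0.0001 -0.0001] w 0.0687 F [-0.4 -0.1  0.7]
shift units [ 0.06 -0.07  0.19]
turn units [ 0.     0.    -0.001] yaw diff 0.18
```

View pics/w8.png

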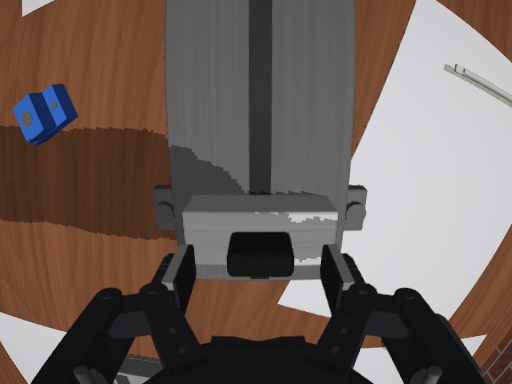

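The grip at (260,254) is centred between the pads. I'll lower the last few mm and close.

```bash
python3 -m inch '[[0.05,-0.07,0.14,0,0,-0.001,-0.6],[0,0,0,0,0,0,1],[0,0,0,0,0,0,1],[0,0,0,0,0,0,1],[0,0,0,0,0,0,1],[0,0,0,0,0,0,1],[0,0,0,0,0,0,1],[0,0,0,0,0,0,1]]' 
python3 -c "
from h import *
delta([.536,.082,.066],13.1)"
```

```text
clock: 15.0
eef_pos: [0.5357, 0.0824, 0.0683]
tool_rot: [0.993, 0.114, 0.0, -0.0]
ft_force: [-2.3, -0.1, 6.0]
grip_width: 0.0328
clk 15.0 pos [0.5357 0.0824 0.0683] yaw 13.15 tilt [0.0004 0.0002] w 0.0328 F [-2.3 -0.1  6. ]
shift units [0.01 0.02 0.09]
turn units [-0.     -0.0002  0.0003] yaw diff -0.05
```

```bash
python3 -m inch '[[0,-0.2,0,0,0,0,1],[0,-0.4,0,0,0,0,1],[0,-0.4,0,0,0,0,1],[0,-0.4,0,0,0,0,1],[0,-0.4,0,0,0,0,1],[0,-0.4,0,0,0,0,1],[0,-0.4,0,0,0,0,1],[0,-0.4,0,0,0,0,1]]' 
python3 -c "
from h import *
delta([.5357-.152*.2267,.0824+.152*.974,.068],13.1)
p,d=bot.camera('wrist');cv2.imwrite('pics/w9.png',p)"
```

```text
clock: 15.8
eef_pos: [0.5192, 0.1549, 0.0683]
tool_rot: [0.993, 0.114, 0.001, 0.001]
ft_force: [-0.5, -3.6, 5.6]
grip_width: 0.0329
clk 15.8 pos [0.5192 0.1549 0.0683] yaw 13.11 tilt [ 0.0016 -0.0015] w 0.0329 F [-0.5 -3.6  5.6]
shift units [-0.01 -3.11  0.01]
turn units [ 0.0006 -0.0004  0.    ] yaw diff -0.01
```

View pics/w9.png

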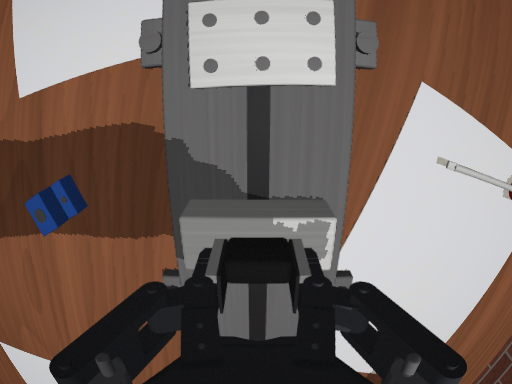

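The jaw follows smoothly at about 3.6 N, and the plate ahead at (262,42) is nearly square. Continuing more slowly.

```bash
python3 -m inch '[[0,-0.3,0,0,0,0,1],[0,-0.3,0,0,0,0,1],[0,-0.3,0,0,0,0,1],[0,-0.3,0,0,0,0,1],[0,-0.3,0,0,0,0,1],[0,-0.2,0,0,0,0,1],[0,-0.2,0,0,0,0,1],[0,-0.15,0,0,0,0,1]]' && python3 -m inch '[[0,-0.12,0,0,0,0,1],[0,-0.12,0,0,0,0,1],[0,-0.12,0,0,0,0,1],[0,-0.12,0,0,0,0,1],[0,-0.12,0,0,0,0,1],[0,-0.12,0,0,0,0,1],[0,0,0,0,0,0,1],[0,0,0,0,0,0,1]]'
python3 -c "
from h import *
delta([.5357-.152*.2267,.0824+.152*.974,.068],13.1)"
```

```text
clock: 16.65
eef_pos: [0.5078, 0.205, 0.0683]
tool_rot: [0.993, 0.114, 0.001, 0.001]
ft_force: [0.7, -3.0, 5.7]
grip_width: 0.0327
clock: 17.45
eef_pos: [0.5037, 0.2229, 0.0683]
tool_rot: [0.993, 0.114, 0.001, -0.0]
ft_force: [1.0, -1.0, 5.5]
grip_width: 0.0325
clk 17.45 pos [0.5037 0.2229 0.0683] yaw 13.14 tilt [0.0018 0.0005] w 0.0325 F [ 1.  -1.   5.5]
shift units [-0.03 -0.32  0.01]
turn units [-0.     -0.0006  0.0002] yaw diff -0.04
```

```bash
python3 -m inch '[[0,-0.06,0,0,0,0,1],[0,-0.06,0,0,0,0,1],[0,-0.06,0,0,0,0,1],[0,-0.06,0,0,0,0,1],[0,-0.06,0,0,0,0,1],[0,-0.04,0,0,0,0,1],[0,0,0,0,0,0,1],[0,0,0,0,0,0,1]]'
python3 -c "
from h import *
delta([.5357-.152*.2267,.0824+.152*.974,.068],13.1)
p,d=bot.camera('wrist');cv2.imwrite('pics/w10.png',p)"
```

```text
clock: 18.25
eef_pos: [0.5021, 0.2299, 0.0683]
tool_rot: [0.993, 0.114, 0.001, 0.001]
ft_force: [0.7, -5.0, 5.7]
grip_width: 0.0327
clk 18.25 pos [0.5021 0.2299 0.0683] yaw 13.09 tilt [ 0.0025 -0.0019] w 0.0327 F [ 0.7 -5.   5.7]
shift units [-0.03 -0.03  0.01]
turn units [ 0.0008 -0.0006 -0.0001] yaw diff 0.01
```

View pics/w10.png

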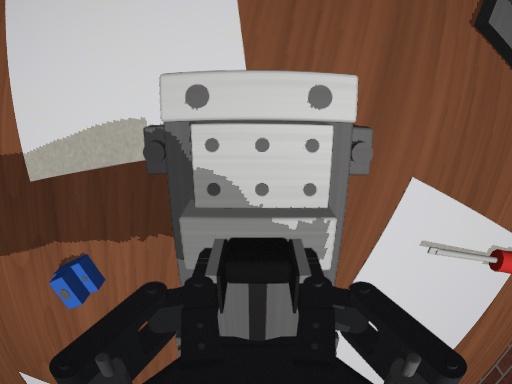

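The plate at (262,165) now lies between the jaw and the fixed jaw. I'll push on until the stop resists.

```bash
python3 -m inch '[[0,-0.04,0,0,0,0,1],[0,-0.04,0,0,0,0,1],[0,-0.04,0,0,0,0,1],[0,0,0,0,0,0,1],[0,0,0,0,0,0,1],[0,0,0,0,0,0,1],[0,0,0,0,0,0,1],[0,0,0,0,0,0,1]]'
python3 -c "
from h import *
delta([.5357-.152*.2267,.0824+.152*.974,.068],13.1)"
```

```text
clock: 19.1
eef_pos: [0.5017, 0.2315, 0.0683]
tool_rot: [0.994, 0.114, 0.001, 0.002]
ft_force: [0.7, -7.2, 5.6]
grip_width: 0.0327
clk 19.1 pos [0.5017 0.2315 0.0683] yaw 13.05 tilt [ 0.003  -0.0044] w 0.0327 F [ 0.7 -7.2  5.6]
shift units [-0.03  0.04  0.01]
turn units [ 0.0016 -0.0006 -0.0003] yaw diff 0.05
```

```bash
python3 -m inch '[[0,-0.05,0,0,0,0,1],[0,-0.05,0,0,0,0,1],[0,-0.05,0,0,0,0,1],[0,0,0,0,0,0,1],[0,0,0,0,0,0,1],[0,0,0,0,0,0,1],[0,0,0,0,0,0,1],[0,0,0,0,0,0,1]]'
python3 -c "
from h import *
delta([.5357-.152*.2267,.0824+.152*.974,.068],13.1)
p,d=bot.camera('wrist');cv2.imwrite('pics/w11.png',p)
p,d=bot.camera('scene');cv2.imwrite('pics/s11.png',p)"
```

```text
clock: 19.9
eef_pos: [0.5017, 0.2316, 0.0683]
tool_rot: [0.994, 0.113, 0.002, 0.006]
ft_force: [4.3, -17.5, 7.3]
grip_width: 0.0329
clk 19.9 pos [0.5017 0.2316 0.0683] yaw 12.92 tilt [ 0.0047 -0.0114] w 0.0329 F [  4.3 -17.5   7.3]
shift units [-0.03  0.04  0.01]
turn units [ 0.0039 -0.0006 -0.001 ] yaw diff 0.18
```

A hard stop: 17.5 N with no further travel, and 153 mm in total against about 152 expected. I'll unload the arm slightly, release, rise and look.

```bash
python3 -m inch '[[0,0.1,0,0,0,0,1],[0,0,0,0,0,0,0.4],[0,0,0,0,0,0,0],[0,0,0,0,0,0,-0.4],[0,0,0,0,0,0,-0.6],[0,0,0,0,0,0,-0.6],[0,0,-0.2,0,0,0,-0.6],[0,0,-0.6,0,0,0,-0.6]]' && python3 -m inch '[[0,0,-1,0,0,0,-0.6],[0,0,-1,0,0,0,-0.6],[0,0,-1,0,0,0,-0.6],[0,0,-1,0,0,0,-0.6],[0,0.3,-0.6,0,0,0,-0.6],[0,0.8,0,0,0,0,-0.6],[0,0.8,0,0,0,0,-0.6],[0,0.4,0,0,0,0,-0.6]]'
python3 -c "
from h import *
delta([.5,.2,.2],13.1)
c=bot.get_calibration('wrist');p,d=bot.camera('wrist');cv2.imwrite('pics/w12.png',p);np.save('w12c.npy',c,allow_pickle=True)
cv2.imwrite('pics/w12c.png',cv2.resize(p[0:240,150:370],None,fx=3,fy=2.5))
p,d=bot.camera('scene');cv2.imwrite('pics/s12.png',p);cv2.imwrite('pics/s12c.png',cv2.resize(p[130:290,170:440],None,fx=2.9,fy=2.9))"
```

```text
clock: 20.8
eef_pos: [0.4987, 0.2349, 0.0865]
tool_rot: [0.993, 0.115, -0.002, 0.0]
ft_force: [0.8, -0.6, -0.7]
grip_width: 0.0685
clock: 21.6
eef_pos: [0.5133, 0.1783, 0.2031]
tool_rot: [0.993, 0.114, 0.0, -0.0]
ft_force: [-0.5, 0.1, 0.3]
grip_width: 0.0681
clk 21.6 pos [0.5133 0.1783 0.2031] yaw 13.1 tilt [0.0007 0.0001] w 0.0681 F [-0.5  0.1  0.3]
shift units [-0.32 -0.97  0.13]
turn units [ 0.     -0.0002 -0.    ] yaw diff 0.0
```

View pics/w12.png

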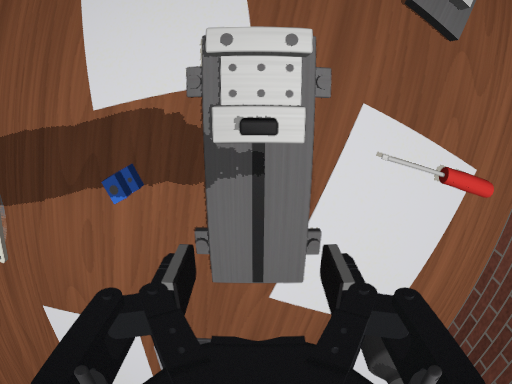

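View pics/s12c.png

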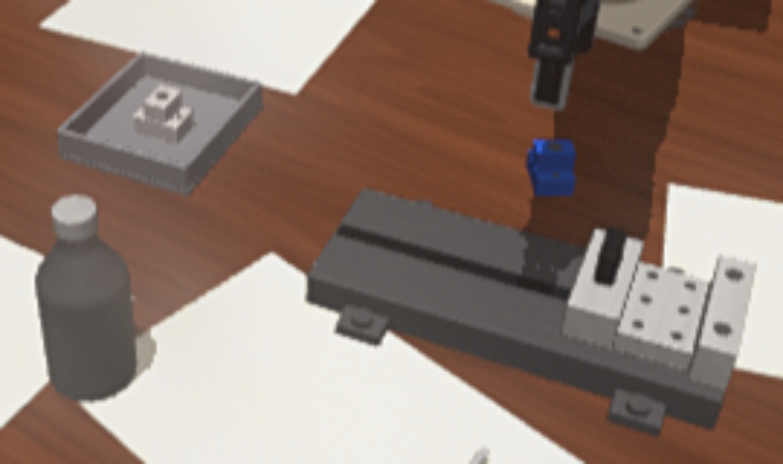

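The plate at (261,80) lies flat and square between the jaw (258,124) and the fixed jaw (259,40), and the block sits in the tray. One numeric check of the gap.

Run:
```python
from h import *
cal=np.load('w12c.npy',allow_pickle=True).item()
p=cv2.imread('pics/w12.png');cv2.imwrite('pics/w12d.png',cv2.resize(p[20:150,195:325],None,fx=4.5,fy=4.5,interpolation=cv2.INTER_CUBIC))
```

```text
(no output)
```

View pics/w12d.png

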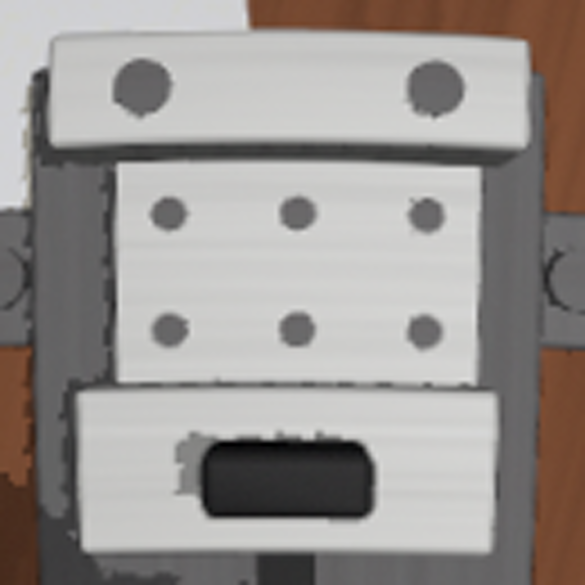

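Run:
```python
from h import *
cal=np.load('w12c.npy',allow_pickle=True).item()
w=lambda X,Y,z:cast('wrist',195+(X+.5)/4.5-.5,20+(Y+.5)/4.5-.5,z,cal)
yd=np.array([-np.sin(np.radians(13.05)),np.cos(np.radians(13.05)),0])
fl,fr=w(50,146,.065)@yd,w(526,150,.065)@yd
jl,jr=w(78,391,.062)@yd,w(497,393,.062)@yd
bl,br=w(84,551,.062)@yd,w(491,551,.062)@yd
print('gap L/R',fl-jl,fr-jr,'jaw depth',jl-bl,jr-br)
h=[w(*q,.048) for q in [(168,213),(427,215),(170,330),(425,331)]]
for a,b in ((0,1),(2,3)): print('plate yaw',np.degrees(np.arctan2(*(h[b]-h[a])[1::-1])))
fh=[w(142,87,.065),w(436,87,.065)];print('fixed yaw',np.degrees(np.arctan2(*(fh[1]-fh[0])[1::-1])))
```

```text
gap L/R 0.052252883630039215 0.051886301561233916 jaw depth 0.034484132299744855 0.03408358536511952
plate yaw 12.796402243852024
plate yaw 12.987625020276688
fixed yaw 13.169844522367816
```

```bash
python3 -c "
from h import *
p,d=bot.camera('top');cv2.imwrite('pics/t13.png',p)
a=cv2.imread('pics/top0.png')
D=cv2.absdiff(a,p).max(2)
for n,(x0,y0,x1,y1) in dict(flask=(250,92,290,140),manifold=(375,115,415,160),driver=(145,75,168,165)).items(): print(n,(D[y0:y1,x0:x1]>60).sum())
print(bot.job_done())"
```

```text
flask 0
manifold 0
driver 0
the job is handed in; nothing more can be done
None
```

The block is in the tray, the jaw is at its end stop with the plate against the fixed jaw, and the job is handed in at about 22 s of the 56 s allowed.

- **Block:** I gripped the silver block by its flat 32 mm faces and lifted it clear of the vise. I lowered it into the tray until I felt about 5.6 N of contact, then released it. The scene and wrist pictures show it flat and the same way up near the tray's middle. I left the blue look-alike alone.
- **Jaw:** I pushed it by its grip about 153 mm, against roughly 152 mm expected, until it stopped dead at 17.5 N. The gap to the fixed jaw measures 51.9 to 52.3 mm. The nominal gap at the end stop is 51.5 mm, so this agrees within picture accuracy.
- **Plate:** It is flat on the bed and within about 0.4° of the fixed jaw. The end stop leaves up to 1.5 mm of play, so I can't confirm actual contact with the fixed jaw.
- **Bystanders:** Comparing the top camera before and after showed no change at the flask, the bored block or the screwdriver. The gripper was open and clear at hand-in.

No check failed. The one oddity was a steady upward force of about 6 N while I held the jaw grip; it went away on release.

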